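# Clamp a tile in the tracing jig with the hex key

### The arm

A 6-joint arm with a two-finger parallel gripper is mounted at the origin on the work surface. World frame = base frame: x ahead of the robot, y to its left, z up, the work surface at z = 0. Lengths are in m, angles in rad, forces in N, time in s.
With the tool pointing down it reaches from about 0.25 to 0.725 m from the base axis. Payload 4 kg.
Tool frame: the origin (TCP) lies at the very end of the fingers, on their centre line; the grasp point (between the pads) lies 19 mm behind it (bot.pinch_z is the distance from the TCP to the grasp point, in m); z points along the fingers, x is the direction in which the jaws open and shut, and the axes are right-handed (so a half turn about z gives the same grasp; the last joint's range is limited). The gripper opens to 85 mm and grips with 20 to 120 N. Pads are 22 mm wide; open, the fingers measure 114 mm over their backs; the gripper's body (76 mm by 85 mm) begins 54 mm behind the grasp point. The pads swing forward as they close: fully open they stand 13 mm farther back than shut.
Start: joints at [1.241, 0.241, 0.005, 1.335, 0, 1.571], TCP at [0.162, 0.473, 0.231] pointing down, gripper open.
Joint ranges: [-2.72, 2.72], [-1.05, 1.87], [-1.09, 1.28], [-1.99, 2.15], [-1.42, 1.44], [-3.14, 3.14]. Speed limits (rad/s): [2.79, 2.79, 3.14, 3.14, 3.14, 3.14].

### API

Orientations are given as a unit quaternion [x, y, z, w].
In Python, from workcell import bot gives the robot as it stands. The module is installed in compiled form; this text tells all that it offers.
- The arm moves only by the shell command python3 -m inch 'ROWS'. ROWS is JSON, a list of rows, each a list of 7 numbers: the shift along the tool's x, y, z scaled (see below), then the turn, a rotation vector about the tool's x, y, z scaled (see below), then the gripper command: -1 is fully open, 1 is shut, values between are in proportion. In form: [[x, y, z, wx, wy, wz, gripper], ...]. A call has exactly 8 rows; each row shifts and turns the commanded pose from where the row before left it, along the tool's axes as they then stand; what a row does not reach is not made up. The controller multiplies each number of a shift by 2.5 cm and each number of a turn by 180 degrees. A row lasts 1/10 s, in which the tool goes at most 50 mm and 8.59 degrees, less where a joint would pass 70% of its speed; a pose out of reach is approached as far as the arm can. A call with a number of a shift or a turn outside -1 to 1 is refused whole. A call with a gripper value outside its range is refused whole. The fingers move at their own pace and stop on an object; the grip force is fixed at half the most. Time passes only in rows, so rows that do not move let the fingers close, or fill a call up. It gives the time, the measured TCP pose, the force and the opening at its end, in the units of the state.
- bot.get_obs(): the state, without advancing time (a new reading comes with each control period).
- bot.camera(name): name is "scene" or "top" or "wrist"; returns (picture, depth): 420x560x3 uint8, blue, green, red; 420x560 float32, m along the optical axis (not along the pixel's ray), 0 where there is no reading.
- bot.get_calibration(name): a dict with "vfov" (degrees; the focal length in pixels is half the picture's height over the tangent of half this angle, whatever the lens; pixels are square), "cx", "cy" (the principal point, pixels), "dist_coeffs" ([k1, k2, p1, p2, k3] as OpenCV has them; the pictures are not rectified), "R" (3x3) and "t" (3): a world point X has camera coordinates R X + t. Camera axes: x right, y down, z forward; pixel columns grow to the right and rows downward; lengths in m; the calibration is good to about 2 mm. A picture is of the moment at which its call begins: read the wrist's pose just before it. get_calibration takes no time and is no camera call; for the wrist camera it gives the pose at the moment of the call.
- bot.job_done(): hands the job in, once; it reports no verdict.
The state is a dict: "clock": time; "joint_pos": joint angles; "joint_vel": joint speeds; "tau": joint torques, N m; "eef_pos": TCP position; "tool_rot": TCP orientation; "ft_force": force on the tool from outside, world axes, zero at the start; "ft_torque": the same for the moment, N m; "grip_width": finger opening in m.
Only numpy, scipy, OpenCV 4.12 (cv2) and the standard library are available. Lean on these libraries where they do the work, as an engineer would, in place of code of your own. Each camera call takes 0.05 s, during which the arm holds its last target.

### The job

Clamp the tile in the jig on the light table: take the large T-handled hex key from its stand, seat it fully home in the recessed hex socket of the cam screw, then with the key turn the screw clockwise until it comes to its stop, so that its cam jaw pushes the tile against the stop bar. Let go and leave the key standing in the screw; turn the screw only with the key, and leave the thin key, the brush and the jar alone.

Things in the scene. Friction and masses are not known exactly. Their poses are not given: they have to be found in the camera images.
- key_grip (a point): Large T-handled hex key, 0.42 kg, upright at either place of the stand, to be lifted straight out. The point is the centre of its black crossbar (120 mm along the key's x, 27 mm wide along y, 18 mm high), 100 mm above the tip. z points up. A dark collar on the shank (42 mm diameter, 52 to 60 mm above the tip) rests on the stand. The key may be turned 20 degrees from the stand's x.
- key_tip (a point): Centre of the large key's lower end, straight below key_grip; same axes. The bright hexagonal shank is 22 mm across flats, 25.4 mm across corners; its last 7 mm taper, still hexagonal, to 15 mm across flats. Flats of the hexagon face the key's +x and -x, and every 60 degrees from there.
- thinkey_grip (a point): The thin key, of the same form and height but 12 mm across flats, crossbar 80 x 18 x 18 mm; this point is its crossbar's centre. It does not fit the screw and stays in the stand.
- stand: Fixed wooden stand for the keys, 90 x 210 x 86 mm (x, y, z), origin at the centre of its underside. Its top plate (70 x 210 mm, 12 mm thick, upper face at 86 mm) has two 30 mm through holes at y = -55 and +55 mm, in which the keys hang by their collars, tips 34 mm above the table.
- socket (a point): Centre of the floor of the screw's hex socket, 26 mm above the table. The screw head is a bright round cap, 44 mm diameter, top at 46 mm; the socket is 20 mm deep, 23.4 mm across flats. Axes turn with the screw: z up, flats face x and every 60 degrees from there, so the key fits when its x is at a multiple of 60 degrees to this x, within 6 degrees. The key turns some 0.15 rad before it bites.
- cam (a joint): Angle of screw and cam, rad: grows clockwise seen from above, starts at 0 to 0.12, dead stop at 1.2 (there the tile is against the bar). Turns stiffly (0.06 N m, a little more when pushing the tile) and stays where it is left. The cam is a dark disc, 22 mm radius, under the screw head, 6 mm off-centre; it slides a steel jaw bar towards the tile.
- jig: Fixed aluminium jig plate, 225 x 150 x 14 mm; origin on the table's surface under the screw's axis, z up. It runs from x = -50 to +175 mm. The tile lies on it on the +x side of the screw, between two low side rails (up to 26 mm above the table); beyond it is the steel stop bar (face at x = 145.5 mm, up to 30 mm above the table).
- tile_center (a point): The glazed tile, 110 x 110 x 12 mm, lying loose on the jig plate; this point is its centre, 20 mm above the table. It starts 2 to 4 mm short of the stop bar; against the bar its centre is at jig x = 90.5 mm.
- brush_grip (a point): A brush 190 mm long lying on the table, left of the jig; the point is on its handle. Not to be moved.
- jar_center (a point): A closed jar, 64 mm diameter, 85 mm high; this point is its centre. Not to be moved.
- jaw: Steel jaw bar on the jig, 8 x 94 x 10 mm, between the cam and the tile, its face 30 mm from the screw's axis at cam = 0, 35.5 mm at the dead stop; driven only by the cam. Axes and origin as the jig, plus its travel along x.
Mind the look-alikes: they are no part of the job. There is more than one size of the part that bears tile_center; the job needs the smaller.

How it is judged:
By the outcome, as a careful person would: the job done as asked, in the order asked, and still so for the second after the job is handed in, with the robot touching nothing.
It also fails if it takes over 43 s, if anything falls off the work surface, if the arm or the gripper's body presses on something with over 40 N, if the wrist force passes 120 N, or if a joint passes its speed limit or range.

## Working session

There is one attempt and no reset: what is moved stays moved. The work goes in short steps, Python scripts to look and compute and a shell command to move; the robot and the scene stay as the last step left them, time stands still between calls to the robot, and variables do not carry over. Pictures are saved under pics/ and viewed, and the job is handed in when it is done.

```bash
mkdir -p pics; ls; cat > h.py <<'E'
import numpy as np, cv2
from workcell import bot
def K(c,im):
    h=im.shape[0]; f=h/2/np.tan(np.radians(c['vfov'])/2)
    return np.array([[f,0,c['cx']],[0,f,c['cy']],[0,0,1.]])
def ray(c,k,uv):
    p=cv2.undistortPoints(np.array(uv,float).reshape(-1,1,2),k,np.array(c['dist_coeffs'],float)).reshape(-1,2)
    R=np.array(c['R']);t=np.array(c['t'])
    d=np.c_[p,np.ones(len(p))]@R
    return -R.T@t,d
def onplane(c,k,uv,z):
    o,d=ray(c,k,uv); return o+d*((z-o[2])/d[:,2])[:,None]
def proj(c,k,X):
    R=np.array(c['R']);t=np.array(c['t'])
    return cv2.projectPoints(np.array(X,float).reshape(-1,1,3),cv2.Rodrigues(R)[0],t,k,np.array(c['dist_coeffs'],float))[0].reshape(-1,2)
def shot(name,fn):
    c=bot.get_calibration(name); im,d=bot.camera(name)
    cv2.imwrite(f'pics/{fn}.png',im); np.savez(f'pics/{fn}.npz',im=im,d=d,**{k:np.array(v) for k,v in c.items()})
    return c,im,d
def load(fn):
    z=np.load(f'pics/{fn}.npz'); c={k:z[k] for k in ['vfov','cx','cy','dist_coeffs','R','t']}
    for k in ['vfov','cx','cy']: c[k]=float(c[k])
    return c,z['im'],z['d'],K(c,z['im'])
E
python3 - <<'E'
from h import *
for n in ['scene','top','wrist']: shot(n,n+'0')
o=bot.get_obs(); print(o)
E
```

```text
pics
{'clock': 0.15, 'joint_pos': array([ 1.24099501e+00,  2.41221623e-01,  3.98107105e-03,  1.33518270e+00,
       -2.08597541e-05,  1.57080512e+00]), 'joint_vel': array([-0.00078218, -0.00269068,  0.00491138,  0.00158267,  0.00187444,
       -0.00011202]), 'tau': array([ 4.85623677e-04, -3.72634828e+01,  2.52638751e+01,  1.23282682e-02,
        5.60034528e-05, -1.91773893e-06]), 'eef_pos': array([0.1617723 , 0.47258034, 0.23060651]), 'tool_rot': array([ 8.13591570e-01,  5.81436235e-01, -6.55758427e-04,  4.81468521e-04]), 'ft_force': array([ 0.0945418 , -0.6085568 ,  0.57388042]), 'ft_torque': array([ 0.04601178, -0.03310421, -0.06895875]), 'grip_width': 0.08570311502819794}
```

View pics/scene0.png

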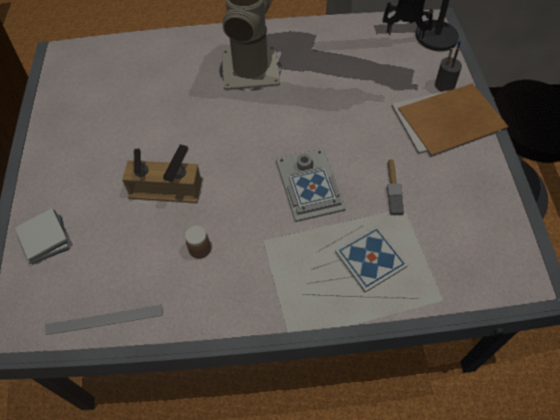

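View pics/top0.png

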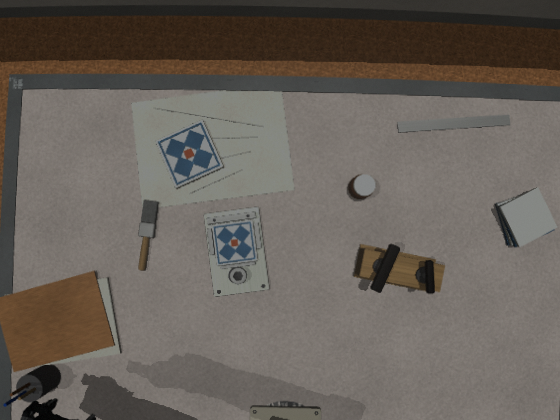

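View pics/wrist0.png

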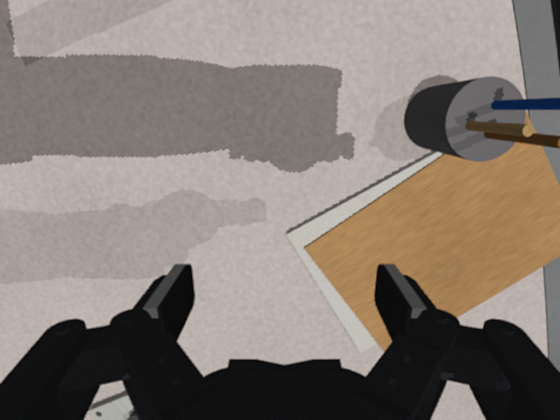

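Top view: the small tile sits in the jig, centre (234,243), with the screw at (238,275). The larger tile on the paper, (190,153), is the look-alike. The stand is at (400,270), with the wide, long crossbar at (385,268) and the short one at (430,276). I'll enlarge both to confirm.

```bash
python3 - <<'E'
from h import *
c,im,d,k=load('top0')
def crop(x0,y0,w,h,s): return cv2.resize(im[y0:y0+h,x0:x0+w],None,fx=s,fy=s,interpolation=cv2.INTER_CUBIC)
a=crop(200,200,75,100,5); b=crop(350,235,100,65,4)
o=np.zeros((500,780,3),np.uint8); o[:500,:375]=a; o[:260,380:780]=b
o=np.clip(o.astype(float)*1.6,0,255).astype(np.uint8)
cv2.imwrite('pics/crop0.png',o)
print(-np.array(c['R']).T@c['t'],k)
E
```

```text
[0.5782108  0.01299381 1.23127128] [[453.21322433   0.         284.22407867]
 [  0.         453.21322433 209.89885441]
 [  0.           0.           1.        ]]
```

View pics/crop0.png

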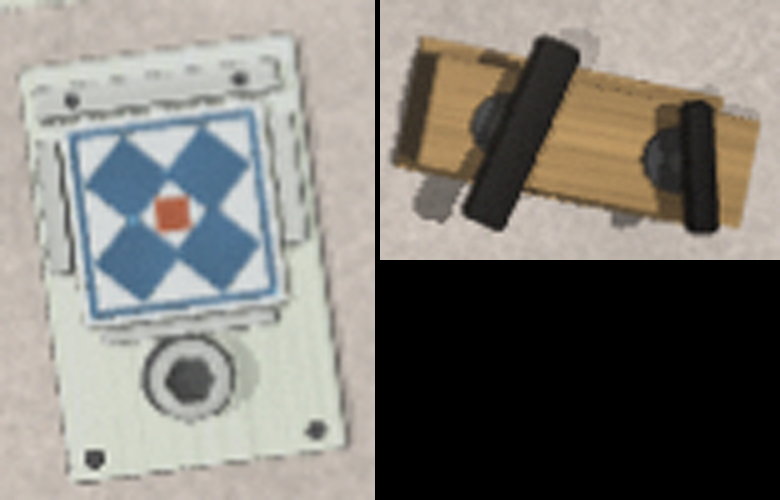

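The crop confirms it. The large key is the left one, with its long, wide crossbar at crop (520,132). The thin key is on the right. The hex socket in the jig's screw is at crop (188,380). Now I'll measure them.

```bash
cat >> h.py <<'E'
def cloud(c,d,k):
    h,w=d.shape; v,u=np.mgrid[:h,:w]
    p=cv2.undistortPoints(np.c_[u.ravel(),v.ravel()].astype(float).reshape(-1,1,2),k,np.array(c['dist_coeffs'],float)).reshape(-1,2)
    P=np.c_[p,np.ones(len(p))]*d.reshape(-1,1)
    return ((P-np.array(c['t']))@np.array(c['R'])).reshape(h,w,3)
E
python3 - <<'E'
from h import *
c,im,d,k=load('top0')
W=cloud(c,d,k)
for (u,v) in [(234,243),(238,285),(385,268),(430,276),(410,262),(300,300)]: print((u,v),W[v,u].round(4),im[v,u])
g=im.max(2)
dark=(g<55).astype(np.uint8); dark=cv2.morphologyEx(dark,cv2.MORPH_OPEN,np.ones((2,2)))
sub=np.zeros_like(dark); sub[238:298,352:448]=dark[238:298,352:448]
z=W[...,2]
m=((z>.130)&(z<.155)).astype(np.uint8)
roi=np.zeros_like(m); roi[238:298,352:448]=1; m*=roi
n,l,s,ce=cv2.connectedComponentsWithStats(m)
for i in range(1,n):
    if s[i,4]<30: continue
    ys,xs=np.where(l==i); uv=np.c_[xs,ys].astype(float)
    P=onplane(c,k,uv,0.143)[:,:2].astype(np.float32)
    print(s[i],np.median(z[l==i]),'rect',cv2.minAreaRect(P*1000),'mean',P.mean(0))
# jig
cnts=[]
# circle of screw head
G=cv2.cvtColor(cv2.resize(im[200:300,200:275],None,fx=5,fy=5,interpolation=cv2.INTER_CUBIC),cv2.COLOR_BGR2GRAY)
hx=((G<62)).astype(np.uint8)
n,l,s,ce=cv2.connectedComponentsWithStats(hx)
for i in range(1,n):
    if s[i,4]>100: print(s[i],ce[i])
# tile: blue/red
hsv=cv2.cvtColor(im,cv2.COLOR_BGR2HSV)
red=cv2.inRange(hsv,(0,110,60),(14,255,255)); rr=np.zeros_like(red); rr[230:256,222:248]=red[230:256,222:248]
print('red',onplane(c,k,np.argwhere(rr)[:,::-1].mean(0),0.026), (rr>0).sum())
E
```

```text
(234, 243) [0.5363 0.1482 0.0263] [ 42  58 106]
(238, 285) [0.4236 0.1362 0.0129] [120 128 125]
(385, 268) [ 0.4881 -0.229   0.1423] [24 25 26]
(430, 276) [ 0.4707 -0.3389  0.1426] [21 21 24]
(410, 262) [ 0.4996 -0.3056  0.0842] [ 54  83 101]
(300, 300) [ 0.3856 -0.0312  0.0019] [113 118 124]
[370 244  30  49 600] 0.1421191635440039 rect ((489.0051574707031, -228.02078247070312), (29.39794921875, 119.75635528564453), 67.01313018798828) mean [ 0.48871756 -0.22806953]
[424 260  11  33 273] 0.14148124182761088 rect ((470.4422607421875, -336.7109069824219), (77.75702667236328, 21.029836654663086), 4.820099353790283) mean [ 0.46975043 -0.33668095]
[145 338  29  59 255] [155.56078431 358.76862745]
[ 166  361   46   41 1396] [188.42621777 380.66117479]
[309 424  14  14 138] [315.94927536 429.98550725]
[ 87 452  17  17 227] [ 94.5814978  458.83259912]
red [[0.53781323 0.14871989 0.026     ]] 34
```

```bash
python3 - <<'E'
from h import *
from scipy.spatial.transform import Rotation as Ro
c,im,d,k=load('top0')
f=lambda x,y:[200+(x+.5)/5-.5,200+(y+.5)/5-.5]
s=onplane(c,k,[f(188.4,380.7)],.046)[0]
print('socket',s)
# plate corners at z=.014
q=onplane(c,k,[f(22,73),f(296,36),f(345,445),f(72,481)],.014)
print(q.round(4)); e=(q[0]-q[3])+(q[1]-q[2]); print('jig yaw',np.degrees(np.arctan2(e[1],e[0])))
t=np.array([.53781,.14872])-s[:2]; print('tile dir',np.degrees(np.arctan2(t[1],t[0])),np.linalg.norm(t))
w=bot.get_calibration('wrist'); o=bot.get_obs()
R=Ro.from_quat(o['tool_rot']).as_matrix()
cw=-np.array(w['R']).T@np.array(w['t'])
print('cam in tool',R.T@(cw-o['eef_pos']),'\n',(R.T@np.array(w['R']).T).round(3),w['vfov'])
print('tool',R.round(3))
E
```

```text
socket [0.45182984 0.1352854  0.046     ]
[[0.6114 0.2326 0.014 ]
 [0.6346 0.0853 0.014 ]
 [0.4161 0.0539 0.014 ]
 [0.3931 0.1999 0.014 ]]
jig yaw 8.357054683186728
tile dir 8.880790938395055 0.08702342939637489
cam in tool [-1.09726366e-04 -7.41949792e-02 -1.42755074e-01] 
 [[ 1.     0.    -0.   ]
 [-0.     0.956  0.294]
 [ 0.    -0.294  0.956]] 67.78620077493154
tool [[ 0.324  0.946 -0.001]
 [ 0.946 -0.324 -0.002]
 [-0.002  0.    -1.   ]]
```

```bash
python3 -m inch '[[-0.56,0.92,0,0,0,0,-1],[-0.56,0.92,0,0,0,0,-1],[-0.56,0.92,0,0,0,0,-1],[-0.56,0.92,0,0,0,0,-1],[-0.56,0.92,0,0,0,0,-1],[-0.56,0.92,0,0,0,0,-1],[-0.56,0.92,0,0,0,0,-1],[-0.56,0.92,0,0,0,0,-1]]'
python3 -m inch '[[-0.56,0.92,0,0,0,0,-1],[-0.56,0.92,0,0,0,0,-1],[-0.56,0.92,0,0,0,0,-1],[-0.56,0.92,0,0,0,0,-1],[-0.56,0.92,0,0,0,0,-1],[-0.56,0.92,0,0,0,0,-1],[-0.56,0.92,0,0,0,0,-1],[0,0,0,0,0,0,-1]]'
python3 - <<'E'
from h import *
o=bot.get_obs(); print(o['eef_pos'],o['joint_pos'],o['joint_vel'])
shot('wrist','w1')
E
```

```text
clock: 0.95
eef_pos: [0.3002, 0.3064, 0.2311]
tool_rot: [0.814, 0.581, -0.0, 0.0]
ft_force: [0.1, 0.4, 0.7]
grip_width: 0.0853
clock: 1.75
eef_pos: [0.4217, 0.1607, 0.2309]
tool_rot: [0.815, 0.58, -0.0, 0.0]
ft_force: [-0.1, 0.2, -0.4]
grip_width: 0.0855
[0.4216963  0.16067461 0.23094003] [ 3.64585928e-01  1.44602808e-01 -1.15716449e-01  1.31069158e+00
 -8.15041563e-04  6.98434587e-01] [ 0.04797074 -0.01088007 -0.01761926  0.01216508  0.03248388  0.03744637]
```

View pics/w1.png

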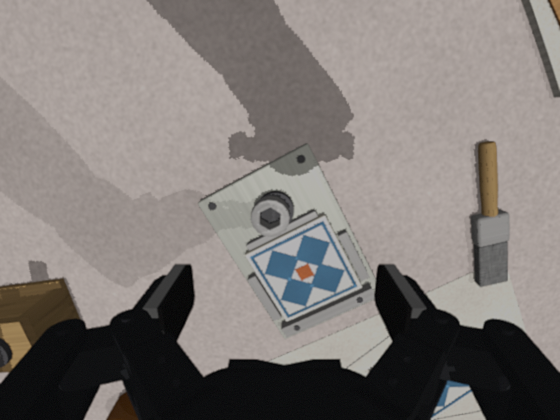

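The screw head is at (270,215), the hex socket is clearly visible, and the tile is at (305,272). I'll extract the hexagon from this view.

```bash
python3 - <<'E'
from h import *
c,im,d,k=load('w1')
x0,y0,w,h,s=240,180,60,60,10
cr=cv2.resize(im[y0:y0+h,x0:x0+w],None,fx=s,fy=s,interpolation=cv2.INTER_CUBIC)
cv2.imwrite('pics/w1c.png',np.clip(cr.astype(float)*1.6,0,255).astype(np.uint8))
W=cloud(c,d,k)
G=cv2.cvtColor(cr,cv2.COLOR_BGR2GRAY)
for th in (60,70,80,90):
    m=(G<th).astype(np.uint8); n,l,st,ce=cv2.connectedComponentsWithStats(m)
    i=l[350,295]
    if i: print(th,st[i],ce[i])
print(G[350,200:400:10])
print('plate z',W[205,240],'head z', W[205,262], W[228,285])
E
```

```text
80 [  201   285   198   206 30019] [298.3043739  389.59235817]
90 [  199   283   202   210 32107] [298.84283801 388.6561186 ]
[98 66 68 73 72 71 71 71 72 71 71 71 76 80 80 77 72 71 68 67]
plate z [0.43366444 0.09992597 0.01326635] head z [0.43404922 0.13042746 0.04615997] [0.46780343 0.14533077 0.04546887]
```

View pics/w1c.png

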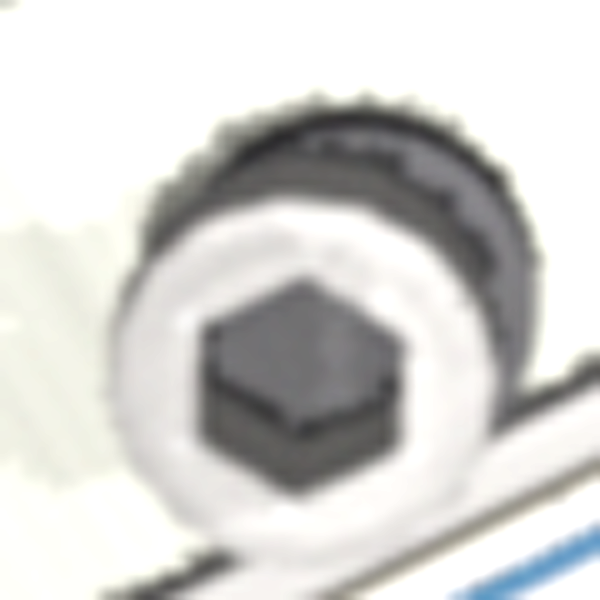

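```bash
python3 - <<'E'
from h import *
c,im,d,k=load('w1')
x0,y0,s=240,180,10
cr=cv2.resize(im[y0:y0+60,x0:x0+60],None,fx=s,fy=s,interpolation=cv2.INTER_CUBIC)
G=cv2.cvtColor(cr,cv2.COLOR_BGR2GRAY)
for th in (85,95,100):
    m=(G<th).astype(np.uint8); n,l,st,ce=cv2.connectedComponentsWithStats(m); i=l[350,295]
    cn=max(cv2.findContours((l==i).astype(np.uint8),0,cv2.CHAIN_APPROX_NONE)[0],key=cv2.contourArea)
    uv=cn.reshape(-1,2); uv=np.c_[x0+(uv[:,0]+.5)/s-.5,y0+(uv[:,1]+.5)/s-.5]
    P=onplane(c,k,uv,.046)[:,:2]*1000
    M=cv2.moments(P.astype(np.float32).reshape(-1,1,2)); cen=np.array([M['m10'],M['m01']])/M['m00']
    v=P-cen; a=np.arctan2(v[:,1],v[:,0]); r=np.hypot(*v.T)
    o=np.argsort(a); a,r=a[o],r[o]
    ag=np.radians(np.arange(0,360,.5))-np.pi; rg=np.interp(ag,a,r,period=2*np.pi)
    F=(rg*np.exp(-6j*ag)).sum(); corner=np.degrees(-np.angle(F.conj()*1)*-1)
    ca=np.degrees(np.angle((rg*np.exp(6j*ag)).sum()))/6
    print(th,'cen',cen,'area-AF',np.sqrt(M['m00']/.866),'corner ang mod60',ca,'flat mod60',ca+30-60)
    ap=cv2.approxPolyDP(P.astype(np.float32).reshape(-1,1,2),2.5,True).reshape(-1,2)
    print(np.degrees(np.arctan2(*(ap-cen).T[::-1])).round(1))
# jig plate yaw from this view: bright plate contours via screws heads bottoms: dots
E
```

```text
85 cen [451.41840848 132.760068  ] area-AF 21.522216373643474 corner ang mod60 -22.058458916449307 flat mod60 -52.05845891644931
[ 156.9 -145.9  -80.3  -24.6   45.6  100.4]
95 cen [451.39197892 132.77736674] area-AF 22.047597439399127 corner ang mod60 -22.25255928927723 flat mod60 -52.25255928927723
[ 155.5 -145.6  -79.5  -24.6   44.9   95.7]
100 cen [451.38369169 132.77688665] area-AF 22.3029122246567 corner ang mod60 -22.301280700633693 flat mod60 -52.3012807006337
[ 157.  -146.   -78.5  -24.5   44.6   96.6]
```

```bash
python3 -m inch '[[-0.86,0.48,0,0,0,0,-1],[-0.86,0.48,0,0,0,0,-1],[-0.86,0.48,0,0,0,0,-1],[-0.86,0.48,0,0,0,0,-1],[-0.86,0.48,0,0,0,0,-1],[-0.86,0.48,0,0,0,0,-1],[-0.86,0.48,0,0,0,0,-1],[-0.86,0.48,0,0,0,0,-1]]'
python3 -m inch '[[-0.86,0.48,0,0,0,0,-1],[-0.86,0.48,0,0,0,0,-1],[-0.86,0.48,0,0,0,0,-1],[-0.86,0.48,0,0,0,0,-1],[-0.86,0.48,0,0,0,0,-1],[-0.86,0.48,0,0,0,0,-1],[-0.86,0.48,0,0,0,0.01,-1],[-0.5,0.3,0,0,0,0.012,-1]]'
python3 -m inch '[[0,0,0,0,0,0,-1],[0,0,0,0,0,0,-1],[0,0,0,0,0,0,-1],[0,0,0,0,0,0,-1],[0,0,0,0,0,0,-1],[0,0,0,0,0,0,-1],[0,0,0,0,0,0,-1],[0,0,0,0,0,0,-1]]'
python3 - <<'E'
from h import *
c,im,d=shot('wrist','w2'); k=K(c,im)
o=bot.get_obs(); q=o['tool_rot']; print(o['eef_pos'],np.degrees(2*np.arctan2(q[1],q[0])),o['joint_pos'].round(3))
W=cloud(c,d,k); z=W[...,2]
m=((z>.135)&(z<.152)&(im.max(2)<90)).astype(np.uint8)
n,l,s,ce=cv2.connectedComponentsWithStats(m)
for i in range(1,n):
    if s[i,4]<200: continue
    ys,xs=np.where(l==i); P=onplane(c,k,np.c_[xs,ys].astype(float),np.median(z[l==i]))[:,:2].astype(np.float32)
    print(s[i],np.median(z[l==i]),cv2.minAreaRect(P*1000),P.mean(0))
E
```

```text
clock: 2.6
eef_pos: [0.4551, -0.0311, 0.2312]
tool_rot: [0.813, 0.582, -0.0, -0.0]
ft_force: [0.4, 0.6, 0.2]
grip_width: 0.0857
clock: 3.4
eef_pos: [0.489, -0.2156, 0.231]
tool_rot: [0.834, 0.552, -0.0, -0.0]
ft_force: [0.4, -0.1, -0.7]
grip_width: 0.0851
clock: 4.2
eef_pos: [0.4888, -0.215, 0.2313]
tool_rot: [0.833, 0.553, 0.0, 0.0]
ft_force: [-0.3, 0.6, 0.7]
grip_width: 0.0852
[ 0.48876664 -0.21509523  0.23132559] 67.14518165657994 [-0.415  0.308  0.096  1.359  0.    -0.016]
[ 246  142   36  144 4774] 0.1429684131731741 ((486.7417907714844, -231.221923828125), (26.25370979309082, 117.68231201171875), 67.00232696533203) [ 0.4821768  -0.22911684]
[ 100  202   67   84 1969] 0.14256896714295358 ((465.92047119140625, -338.2669677734375), (73.86711120605469, 21.0538330078125), 3.269104242324829) [ 0.46395677 -0.33850273]
```

View pics/w2.png

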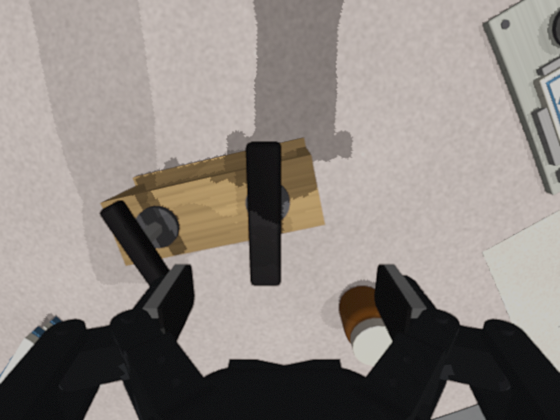

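Both views agree on the large key's yaw, -23 degrees, and put its centre at about (0.488,-0.230). In this view its bar runs from (264,142) to (264,285), parallel to the tool. I'll descend straight down and grip.

```bash
python3 -m inch '[[-0.55,0.2,0,0,0,0,-1],[0,0,0.6,0,0,0,-1],[0,0,0.8,0,0,0,-1],[0,0,0.8,0,0,0,-1],[0,0,0.8,0,0,0,-1],[0,0,0.8,0,0,0,-1],[0,0,0.6,0,0,0,-1],[0,0,0.24,0,0,0,-1]]'
python3 -m inch '[[0,0,0,0,0,0,-1],[0,0,0,0,0,0,0.2],[0,0,0,0,0,0,1],[0,0,0,0,0,0,1],[0,0,0,0,0,0,1],[0,0,0,0,0,0,1],[0,0,0,0,0,0,1],[0,0,0,0,0,0,1]]'
python3 - <<'E'
from h import *
c,im,d=shot('scene','s3')
cv2.imwrite('pics/s3c.png',cv2.resize(im[60:260,80:280],None,fx=3,fy=3,interpolation=cv2.INTER_CUBIC))
o=bot.get_obs(); print(o['ft_force'],o['ft_torque'],o['grip_width'])
E
```

```text
clock: 5.05
eef_pos: [0.4869, -0.2303, 0.1135]
tool_rot: [0.833, 0.553, -0.001, -0.001]
ft_force: [0.2, -0.1, 0.7]
grip_width: 0.0852
clock: 5.85
eef_pos: [0.4883, -0.2305, 0.1161]
tool_rot: [0.833, 0.553, -0.0, 0.001]
ft_force: [-1.0, -2.4, 5.1]
grip_width: 0.0255
[-1.72550602 -3.77380725  5.47059912] [-0.60293631  0.44118424  0.05154956] 0.02608057929103009
```

View pics/s3c.png

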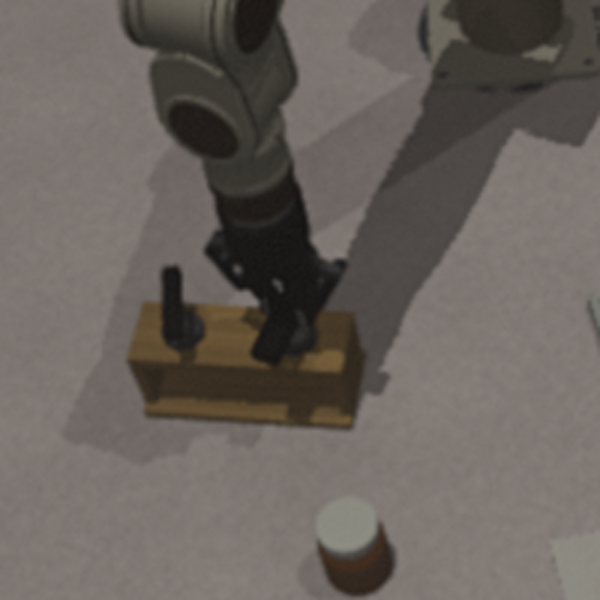

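The key is gripped, with the opening at 26 mm, about the bar's 27 mm width. Lifting straight out.

```bash
python3 -m inch '[[0,0,-0.2,0,0,0,1],[0,0,-0.4,0,0,0,1],[0,0,-0.4,0,0,0,1],[0,0,-0.4,0,0,0,1],[0,0,-0.5,0,0,0,1],[0,0,-0.6,0,0,0,1],[0,0,-0.5,0,0,0,1],[0,0,-0.3,0,0,0,1]]'
python3 - <<'E'
from h import *
o=bot.get_obs(); print(o['ft_force'],o['ft_torque'],o['grip_width'])
c,im,d=shot('scene','s4')
cv2.imwrite('pics/s4c.png',cv2.resize(im[60:260,80:280],None,fx=3,fy=3,interpolation=cv2.INTER_CUBIC))
E
```

```text
clock: 6.7
eef_pos: [0.4886, -0.2299, 0.1998]
tool_rot: [0.833, 0.553, 0.001, 0.001]
ft_force: [0.8, -0.9, -5.0]
grip_width: 0.0257
[ 0.84152685 -0.93335761 -5.01521789] [-0.04824095 -0.0373243  -0.07635945] 0.025660903126929265
```

View pics/s4c.png

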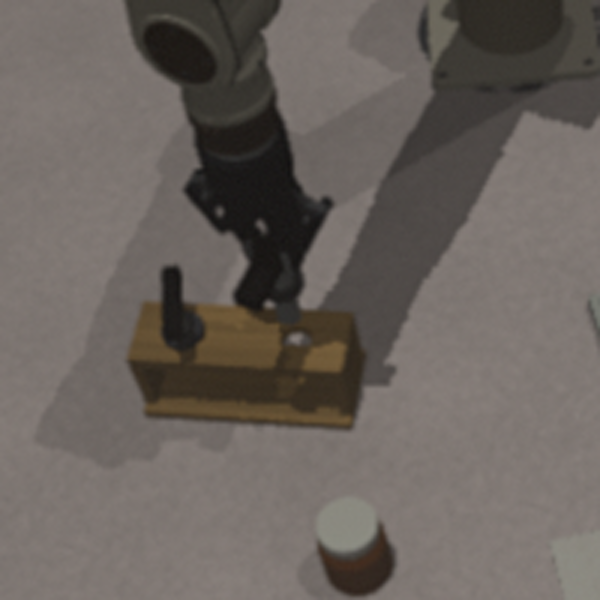

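The key is out of the stand and hanging plumb, with a 5 N load and near-zero moment. Carrying it to the screw.

```bash
python3 -m inch '[[0.4,-0.22,0,0,0,0,1],[0.8,-0.44,0,0,0,0,1],[0.8,-0.44,0,0,0,0,1],[0.8,-0.44,0,0,0,0,1],[0.8,-0.44,0,0,0,0,1],[0.8,-0.44,0,0,0,0,1],[0.8,-0.44,0,0,0,0,1],[0.8,-0.44,0,0,0,0,1]]'
python3 -m inch '[[0.8,-0.44,0,0,0,0,1],[0.8,-0.44,0,0,0,0,1],[0.8,-0.44,0,0,0,0,1],[0.8,-0.44,0,0,0,0,1],[0.8,-0.44,0,0,0,0,1],[0.8,-0.44,0,0,0,0,1],[0.8,-0.44,0,0,0,0,1],[0.8,-0.44,0,0,0,0,1]]'
python3 -m inch '[[0.4,-0.22,0,0,0,-0.02,1],[0,0,0,0,0,-0.03,1],[0,0,0,0,0,-0.04,1],[0,0,0,0,0,-0.04,1],[0,0,0,0,0,-0.03,1],[0,0,0,0,0,-0.012,1],[0,0,0,0,0,0,1],[0,0,0,0,0,0,1]]'
python3 - <<'E'
from h import *
o=bot.get_obs(); q=o['tool_rot']; print(o['eef_pos'],np.degrees(2*np.arctan2(q[1],q[0])),o['joint_pos'].round(3),o['ft_force'],o['grip_width'])
for n in ('wrist','scene','top'): shot(n,n+'5')
im=cv2.imread('pics/scene5.png')
cv2.imwrite('pics/s5c.png',cv2.resize(im[60:240,230:420],None,fx=3,fy=3,interpolation=cv2.INTER_CUBIC))
E
```

```text
clock: 7.55
eef_pos: [0.469, -0.0577, 0.197]
tool_rot: [0.833, 0.553, -0.001, -0.001]
ft_force: [0.8, 0.1, -3.9]
grip_width: 0.0259
clock: 8.35
eef_pos: [0.4498, 0.1235, 0.197]
tool_rot: [0.833, 0.553, -0.001, -0.001]
ft_force: [1.2, -0.4, -4.2]
grip_width: 0.0262
clock: 9.15
eef_pos: [0.4493, 0.1338, 0.1973]
tool_rot: [0.656, 0.755, -0.0, -0.0]
ft_force: [-0.3, -0.3, -4.3]
grip_width: 0.026
[0.4493109  0.13375436 0.19727431] 98.08411521704603 [ 0.289  0.199 -0.139  1.234  0.     0.148] [-0.34052952 -0.32077704 -4.32935856] 0.026031469331155327
```

View pics/s5c.png

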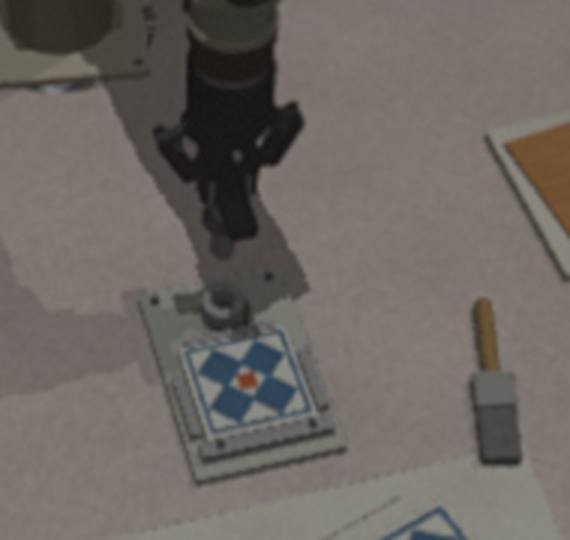

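View pics/wrist5.png

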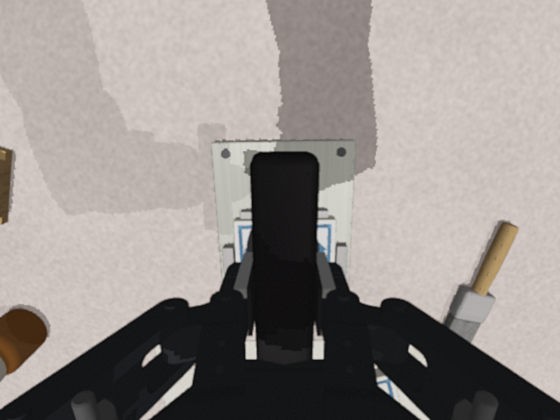

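```bash
python3 - <<'E'
from h import *
from scipy.spatial.transform import Rotation as Ro
o=bot.get_obs(); T=o['eef_pos']; R=Ro.from_quat(o['tool_rot']).as_matrix()
c,im,d,k=load('wrist5')
w=bot.get_calibration('wrist'); print(w['cx'],w['cy'],np.array(w['dist_coeffs']).round(3))
W=cloud(c,d,k); print('bar top z',W[170,285],W[200,285])
z=float(np.median(W[165:220,270:300,2]))
for uv in ([251,185],[319,185],[285,152],[255,220],[316,220]):
    p=onplane(c,k,[uv],z)[0]; print(uv,((p-T)@R*1000).round(1))
# plate corner/edges
q=onplane(c,k,[[212,142],[355,140]],.014); e=q[1]-q[0]; print('edge yaw-90',np.degrees(np.arctan2(e[1],e[0]))-90,q,np.linalg.norm(e))
# dots z .014
# top view bar
c,im,d,k=load('top5'); W=cloud(c,d,k); zz=W[...,2]
cv2.imwrite('pics/t5c.png',np.clip(cv2.resize(im[220:320,190:290],None,fx=6,fy=6,interpolation=cv2.INTER_CUBIC)*1.5,0,255).astype(np.uint8))
E
```

```text
284.1797975297246 209.31733748971826 [-0.056  0.     0.     0.     0.   ]
bar top z [0.39565868 0.12593133 0.22492596] [0.40696042 0.1275464  0.22541072]
[251, 185] [-12.8 -49.  -27.2]
[319, 185] [ 12.9 -49.1 -27.2]
[285, 152] [  0.  -61.4 -27.2]
[255, 220] [-11.7 -35.1 -27.2]
[316, 220] [ 12.1 -35.1 -27.2]
edge yaw-90 8.882385714982846 [[0.41337122 0.0531389  0.014     ]
 [0.3906686  0.198407   0.014     ]] 0.1470313867470381
```

View pics/t5c.png

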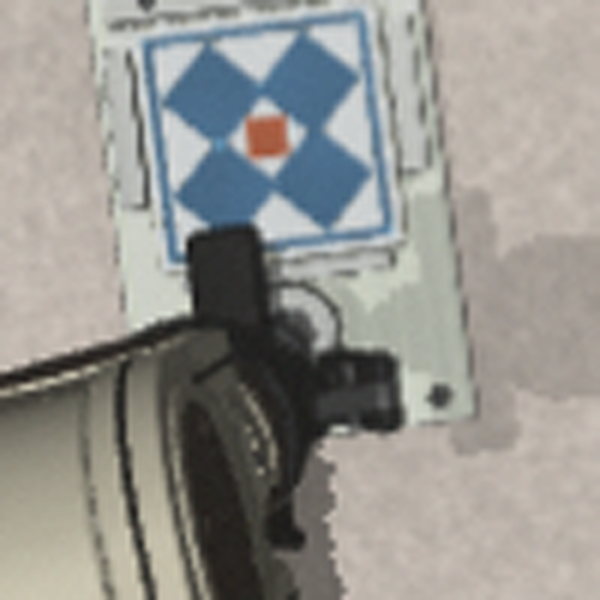

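```bash
python3 -m inch '[[0,0.136,0.2,0,0,0,1],[0,0,0.44,0,0,0,1],[0,0,0.44,0,0,0,1],[0,0,0.44,0,0,0,1],[0,0,0.44,0,0,0,1],[0,0,0.36,0,0,0,1],[0,0,0.2,0,0,0,1],[0,0,0,0,0,0,1]]'
python3 - <<'E'
from h import *
o=bot.get_obs(); q=o['tool_rot']; print(o['eef_pos'],np.degrees(2*np.arctan2(q[1],q[0])),o['ft_force'],o['ft_torque'])
for n in ('wrist','scene'): c,im,d=shot(n,n+'6')
cv2.imwrite('pics/s6c.png',np.clip(cv2.resize(im[100:220,260:360],None,fx=6,fy=6,interpolation=cv2.INTER_CUBIC)*1.6,0,255).astype(np.uint8)[:600])
E
```

```text
clock: 10.1
eef_pos: [0.4529, 0.1338, 0.1339]
tool_rot: [0.655, 0.755, -0.001, -0.0]
ft_force: [-0.1, 0.6, -5.3]
grip_width: 0.026
[0.45289507 0.13379137 0.13385637] 98.10197277433944 [-0.11230209  0.63115789 -5.27261684] [-0.04276579  0.00388393 -0.01814346]
```

View pics/s6c.png

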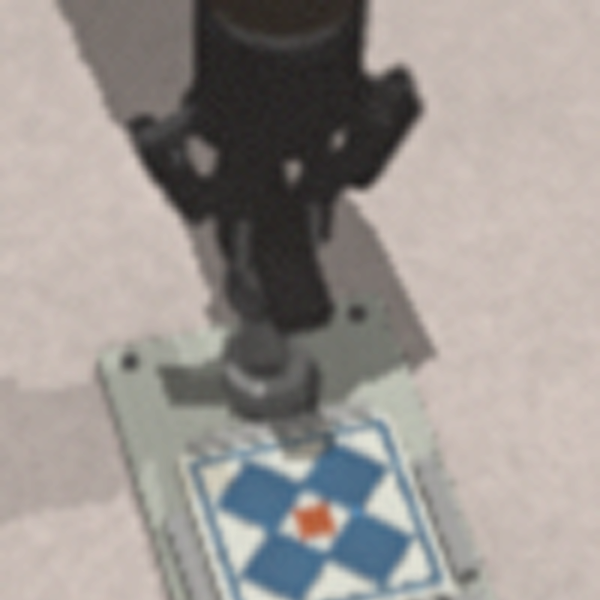

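The tip is just above the head at crop (265,390), lined up within the lead-in. Next I'll descend slowly.

```bash
python3 -m inch '[[0,0,0.08,0,0,0,1],[0,0,0.08,0,0,0,1],[0,0,0.08,0,0,0,1],[0,0,0.08,0,0,0,1],[0,0,0.08,0,0,0,1],[0,0,0.08,0,0,0,1],[0,0,0,0,0,0,1],[0,0,0,0,0,0,1]]'; python3 -c "
from h import *
o=bot.get_obs();print(o['eef_pos'],o['ft_force'],o['ft_torque'])"
```

```text
clock: 11.0
eef_pos: [0.4532, 0.1343, 0.1227]
tool_rot: [0.655, 0.755, 0.0, -0.001]
ft_force: [-1.5, 1.4, -4.0]
grip_width: 0.0262
[0.45319882 0.13434805 0.12266203] [-1.48178113  1.40113108 -3.99934553] [ 0.58010866  0.23850007 -0.02125158]
```

```bash
python3 -m inch '[[0,0,0.08,0,0,0,1],[0,0,0.08,0,0,0,1],[0,0,0.08,0,0,0,1],[0,0,0.08,0,0,0,1],[0,0,0,0,0,0,1],[0,0,0,0,0,0,1],[0,0,0,0,0,0,1],[0,0,0,0,0,0,1]]'; python3 -c "
from h import *
o=bot.get_obs();print(o['eef_pos'],o['ft_force'],o['ft_torque'])"
```

```text
clock: 11.8
eef_pos: [0.4526, 0.1347, 0.1143]
tool_rot: [0.655, 0.755, -0.0, -0.001]
ft_force: [-3.1, 3.7, -2.6]
grip_width: 0.0262
[0.45256252 0.13473459 0.11433643] [-3.10896027  3.73868904 -2.64800303] [ 1.13807563  0.94621137 -0.07974604]
```

The key is going in, with small side forces pushing towards -x and +y. I'll ease about 1 mm that way and go on down.

```bash
python3 -m inch '[[0.04,-0.022,0,0,0,0,1],[0,0,0.06,0,0,0,1],[0,0,0.08,0,0,0,1],[0,0,0.08,0,0,0,1],[0,0,0.06,0,0,0,1],[0,0,0,0,0,0,1],[0,0,0,0,0,0,1],[0,0,0,0,0,0,1]]'; python3 -c "
from h import *
o=bot.get_obs();print(o['eef_pos'],o['ft_force'],o['ft_torque'])"
```

```text
clock: 12.6
eef_pos: [0.4526, 0.1349, 0.1078]
tool_rot: [0.655, 0.755, -0.0, -0.0]
ft_force: [-4.2, 2.2, -0.6]
grip_width: 0.0262
[0.45262345 0.13494835 0.10777676] [-4.24146262  2.18593075 -0.57119991] [9.02620240e-01 1.17024691e+00 4.55267010e-04]
```

```bash
python3 -m inch '[[0.02,-0.03,0,0,0,0,1],[0,0,0.04,0,0,0,1],[0,0,0.04,0,0,0,1],[0,0,0.04,0,0,0,1],[0,0,0,0,0,0,1],[0,0,0,0,0,0,1],[0,0,0,0,0,0,1],[0,0,0,0,0,0,1]]'; python3 -c "
from h import *
o=bot.get_obs();print(o['eef_pos'],o['ft_force'],o['ft_torque'])"
```

```text
clock: 13.4
eef_pos: [0.4531, 0.1353, 0.1076]
tool_rot: [0.655, 0.755, 0.001, 0.001]
ft_force: [-8.0, 0.5, 16.7]
grip_width: 0.0259
[0.45309572 0.13527076 0.10759922] [-7.99504193  0.54474741 16.7021189 ] [ 0.18274417  2.07556665 -0.04714409]
```

Floor contact is 17 N at TCP z 0.1076, against 0.108 expected for fully seated. I'll relax the preload slightly and start turning clockwise, which is +z about the tool.

```bash
python3 -m inch '[[0,-0.03,-0.04,0,0,0,1],[0,0,0,0,0,0.02,1],[0,0,0,0,0,0.025,1],[0,0,0,0,0,0.025,1],[0,0,0,0,0,0.025,1],[0,0,0,0,0,0.025,1],[0,0,0,0,0,0,1],[0,0,0,0,0,0,1]]'; python3 -c "
from h import *
o=bot.get_obs();q=o['tool_rot'];print(o['eef_pos'],o['ft_force'],o['ft_torque'],np.degrees(2*np.arctan2(q[1],q[0])))"
```

```text
clock: 14.2
eef_pos: [0.453, 0.1348, 0.1077]
tool_rot: [0.785, 0.619, 0.001, 0.002]
ft_force: [-4.0, -1.0, 8.7]
grip_width: 0.0262
[0.45298395 0.13476798 0.10765755] [-4.0280739  -1.01316118  8.74296997] [0.10770574 1.10041029 0.02872607] 76.47471188620466
```

```bash
python3 -m inch '[[0,-0.02,0,0,0,0.02,1],[0,0,0,0,0,0.03,1],[0,0,0,0,0,0.03,1],[0,0,0,0,0,0.03,1],[0,0,0,0,0,0.03,1],[0,0,0,0,0,0.03,1],[0,0,0,0,0,0,1],[0,0,0,0,0,0,1]]'; python3 -c "
from h import *
o=bot.get_obs();q=o['tool_rot'];print(o['eef_pos'],o['ft_force'],o['ft_torque'],np.degrees(2*np.arctan2(q[1],q[0])))
c,im,d=shot('wrist','w7')"
```

```text
clock: 15.0
eef_pos: [0.4529, 0.1345, 0.1077]
tool_rot: [0.921, 0.39, 0.002, 0.002]
ft_force: [-3.6, -1.0, 7.5]
grip_width: 0.0261
[0.45288674 0.13446108 0.10767834] [-3.64944391 -1.00756808  7.51542365] [-0.124031    0.87286227  0.01656631] 45.85803947594224
```

View pics/w7.png

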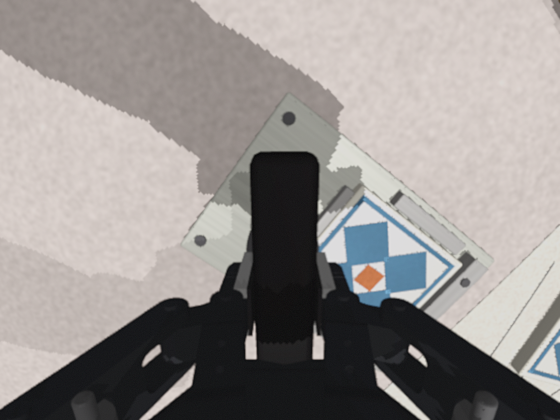

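The bar stays square in the jaws at (285,200), and the key is turning with the wrist. Carrying on towards the stop.

```bash
python3 -m inch '[[0.01,-0.01,0,0,0,0.02,1],[0,0,0,0,0,0.025,1],[0,0,0,0,0,0.025,1],[0,0,0,0,0,0.025,1],[0,0,0,0,0,0.01,1],[0,0,0,0,0,0,1],[0,0,0,0,0,0,1],[0,0,0,0,0,0,1]]'; python3 -c "
from h import *
o=bot.get_obs();q=o['tool_rot'];print(o['eef_pos'],o['ft_force'],o['ft_torque'],np.degrees(2*np.arctan2(q[1],q[0])))"
python3 -m inch '[[0,0,0,0,0,0.01,1],[0,0,0,0,0,0.01,1],[0,0,0,0,0,0.01,1],[0,0,0,0,0,0,1],[0,0,0,0,0,0,1],[0,0,0,0,0,0,1],[0,0,0,0,0,0,1],[0,0,0,0,0,0,1]]'; python3 -c "
from h import *
o=bot.get_obs();q=o['tool_rot'];print(o['eef_pos'],o['ft_force'],o['ft_torque'],np.degrees(2*np.arctan2(q[1],q[0])))"
```

```text
clock: 15.85
eef_pos: [0.4529, 0.1343, 0.1077]
tool_rot: [0.972, 0.233, 0.002, 0.002]
ft_force: [-3.2, -2.4, 9.0]
grip_width: 0.0259
[0.45289383 0.13429456 0.10770041] [-3.2189839  -2.39751217  8.97254048] [-0.58127576  0.90420111  0.00463091] 26.948165100387
clock: 16.65
eef_pos: [0.4529, 0.1342, 0.1077]
tool_rot: [0.982, 0.187, 0.002, 0.002]
ft_force: [-3.5, -3.7, 9.1]
grip_width: 0.0256
[0.45285469 0.1341699  0.10767833] [-3.46627976 -3.67601416  9.1149925 ] [-0.64579522  0.84343796  0.12914989] 21.557540347529702
```

```bash
for i in 1; do python3 -m inch '[[0,0,0,0,0,0.01,1],[0,0,0,0,0,0.01,1],[0,0,0,0,0,0,1],[0,0,0,0,0,0,1],[0,0,0,0,0,0,1],[0,0,0,0,0,0,1],[0,0,0,0,0,0,1],[0,0,0,0,0,0,1]]'; done; python3 -c "
from h import *
o=bot.get_obs();q=o['tool_rot'];print(o['eef_pos'],o['ft_force'],o['ft_torque'],np.degrees(2*np.arctan2(q[1],q[0])))"
python3 -m inch '[[0,0,0,0,0,0.01,1],[0,0,0,0,0,0.01,1],[0,0,0,0,0,0,1],[0,0,0,0,0,0,1],[0,0,0,0,0,0,1],[0,0,0,0,0,0,1],[0,0,0,0,0,0,1],[0,0,0,0,0,0,1]]'; python3 -c "
from h import *
o=bot.get_obs();q=o['tool_rot'];print(o['eef_pos'],o['ft_force'],o['ft_torque'],np.degrees(2*np.arctan2(q[1],q[0])))
shot('wrist','w8'); shot('top','t8')"
```

```text
clock: 17.45
eef_pos: [0.4528, 0.1341, 0.1077]
tool_rot: [0.988, 0.157, 0.002, 0.002]
ft_force: [-3.2, -3.1, 8.4]
grip_width: 0.0262
[0.4528281  0.13408216 0.10767072] [-3.20413346 -3.06872313  8.43290668] [-0.74672668  0.89324955  0.42817391] 18.02825226135218
clock: 18.25
eef_pos: [0.4528, 0.134, 0.1077]
tool_rot: [0.992, 0.126, 0.002, 0.002]
ft_force: [-3.0, -4.0, 9.0]
grip_width: 0.0259
[0.45280116 0.13403967 0.10767426] [-2.98149242 -3.99038586  9.00492897] [-0.89060507  0.82900867  1.03704899] 14.514432819648855
```

View pics/w8.png

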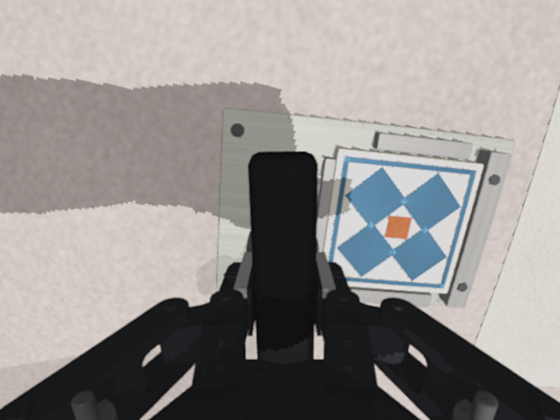

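Torque rose from about 0 to 0.13, 0.43 and then 1.04 N m at the predicted stop angle (about 21 degrees), well above the 0.06 N m turning resistance. That is the dead stop, and the tile's far edge meets the bar at (480,230). I'll unwind 3 degrees within the play, release and retreat upward.

```bash
python3 -m inch '[[0,0,0,0,0,-0.01,1],[0,0,0,0,0,-0.01,1],[0,0,0,0,0,0,0.3],[0,0,0,0,0,0,-0.3],[0,0,0,0,0,0,-1],[0,0,0,0,0,0,-1],[0,0,0,0,0,0,-1],[0,0,0,0,0,0,-1]]'
python3 -m inch '[[0,0,0,0,0,0,-1],[0,0,-0.3,0,0,0,-1],[0,0,-0.6,0,0,0,-1],[0,0,-0.8,0,0,0,-1],[0,0,-0.8,0,0,0,-1],[0,0,-0.8,0,0,0,-1],[0,0,-0.8,0,0,0,-1],[0,0,0,0,0,0,-1]]'
python3 - <<'E'
from h import *
for n in ('wrist','scene','top'): c,im,d=shot(n,n+'9'); 
im=cv2.imread('pics/scene9.png'); cv2.imwrite('pics/s9c.png',np.clip(cv2.resize(im[100:220,250:380],None,fx=5,fy=5,interpolation=cv2.INTER_CUBIC)*1.6,0,255).astype(np.uint8))
E
```

```text
clock: 19.15
eef_pos: [0.4509, 0.1357, 0.1057]
tool_rot: [0.988, 0.156, 0.0, 0.0]
ft_force: [-0.7, 0.1, 1.0]
grip_width: 0.0852
clock: 19.95
eef_pos: [0.4527, 0.1363, 0.2117]
tool_rot: [0.988, 0.156, 0.003, -0.0]
ft_force: [0.0, -0.2, 1.1]
grip_width: 0.0853
```

View pics/wrist9.png

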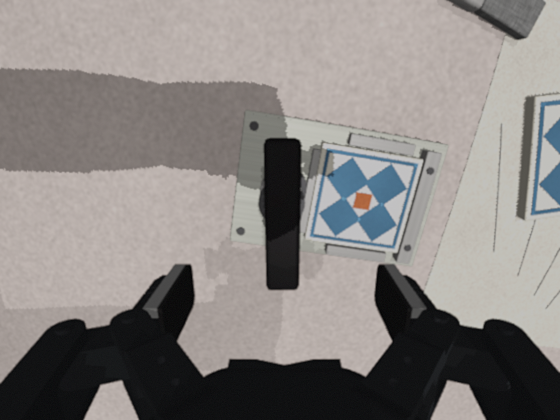

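View pics/s9c.png

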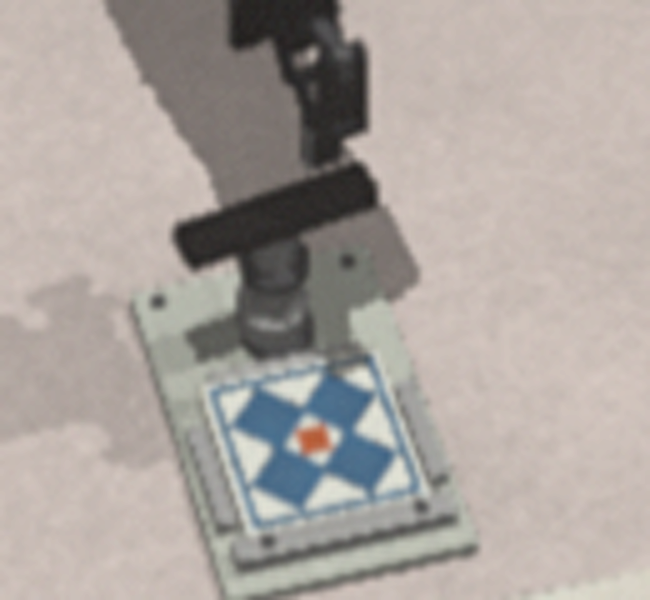

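The key stands upright in the screw, with its bar at wrist (282,140)-(282,288). I'll check seating height, the key's yaw and how far the tile moved.

```bash
python3 - <<'E'
from h import *
c,im,d,k=load('wrist9'); W=cloud(c,d,k); z=W[...,2]
m=((z>.12)&(z<.16)&(im.max(2)<90)).astype(np.uint8); m[270:,:250]=0;m[290:]=0
n,l,s,ce=cv2.connectedComponentsWithStats(m); i=1+np.argmax(s[1:,4])
zb=np.median(z[l==i]); ys,xs=np.where(l==i)
print('bar top z',zb,[np.median(z[(l==i)&(np.arange(420)[:,None]>a)&(np.arange(420)[:,None]<a+30)]).round(4) for a in (140,180,220,255)])
print(cv2.minAreaRect(onplane(c,k,np.c_[xs,ys].astype(float),.135)[:,:2].astype(np.float32)*1000))
def red(fn,roi):
    c,im,d,k=load(fn); h=cv2.cvtColor(im,cv2.COLOR_BGR2HSV)
    r=cv2.inRange(h,(0,110,60),(14,255,255))|cv2.inRange(h,(172,110,60),(180,255,255)); q=np.zeros_like(r); x,y,X,Y=roi; q[y:Y,x:X]=r[y:Y,x:X]
    wt=q>0; uv=np.argwhere(wt)[:,::-1].mean(0); return onplane(c,k,uv,.026)[0],wt.sum()
print('top before',red('top0',(222,230,248,256)),'after',red('top9',(222,230,248,256)))
print('wrist before',red('w1',(285,255,325,290)),'after',red('wrist9',(345,185,380,220)))
for fn,p in (('w1',(240,205,140,100)),('wrist9',(300,130,150,140))): 
    c,im,d,k=load(fn); x,y,w,h=p
    cv2.imwrite(f'pics/{fn}_t.png',np.clip(cv2.resize(im[y:y+h,x:x+w],None,fx=4,fy=4,interpolation=cv2.INTER_CUBIC)*1.3,0,255).astype(np.uint8))
E
```

```text
bar top z 0.134932939602453 [np.float64(0.1346), np.float64(0.1349), np.float64(0.1351), np.float64(0.1353)]
((452.482421875, 135.38795471191406), (26.466318130493164, 118.18341064453125), 17.43379020690918)
top before (array([0.53781323, 0.14871989, 0.026     ]), np.int64(34)) after (array([0.54100473, 0.14919291, 0.026     ]), np.int64(34))
wrist before (array([0.53713768, 0.14666667, 0.026     ]), np.int64(146)) after (array([0.54078764, 0.14714934, 0.026     ]), np.int64(210))
```

View pics/wrist9_t.png

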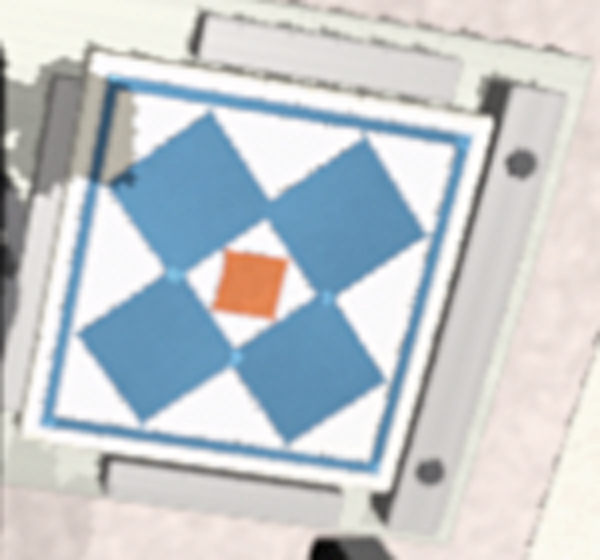

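All checks agree: bar top z is 0.1349 (0.135 = fully home), and the tile moved 3.2–3.7 mm towards the bar and meets it. The gripper is clear. Handing in.

```bash
python3 -c "
from workcell import bot
print(bot.job_done(), bot.get_obs()['clock'])"
```

```text
the job is handed in; nothing more can be done
the job is handed in; nothing more can be done
```

I took the large key from the stand, seated it in the cam screw and turned it clockwise about 83° to the dead stop. I then let go and left it standing in the screw, and handed the job in at about 20 s; no verdict was reported.

**Last checks**
- **Seating:** the top of the key's bar is at z = 0.1349 m; fully home is 0.135. Pressing down gave 17 N of floor contact at the expected height.
- **Stop:** the torque rose from about 0 to 1.04 N m near the predicted stop angle, against 0.06 N m for normal turning.
- **Tile:** it moved 3.2 mm (top camera) or 3.7 mm (wrist camera) towards the stop bar, and the last picture shows it against the bar.
- **Other things:** the gripper ended empty, about 75 mm above the key. I kept away from the thin key, brush and jar, but did not measure them again at the end.

**Disagreements**
- The top and wrist cameras differed by 2–4 mm on positions. I averaged them and corrected by the side forces during insertion.
- The key's final yaw (-72.6°) is about 4° past my estimate for stop plus play. I put this down to play and measurement error and did not check further.

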